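# Press the sample carrier down and slide it home under the leaf spring

### The arm

A 7-joint arm with a two-finger parallel gripper is mounted at the origin on a cart in front of the work surface, level with it; the furniture and walls round the work are solid. World frame = base frame: x ahead of the robot, y to its left, z up, the work surface at z = 0. Lengths are in m, angles in rad, forces in N, time in s.
With the tool pointing down it reaches from about 0.425 to 0.925 m from the base axis. Payload 6.8 kg.
Tool frame: the origin (TCP) lies at the very end of the fingers, on their centre line; the grasp point (between the pads) lies 19 mm behind it (r.grip_depth is the distance from the TCP to the grasp point, in m); z points along the fingers, y is the direction in which the jaws open and shut (so a half turn about z gives the same grasp; the last joint's range is limited). The gripper opens to 85 mm and grips with 20 to 120 N. Pads are 22 mm wide; open, the fingers measure 114 mm over their backs; the gripper's body (76 mm by 85 mm) begins 54 mm behind the grasp point. The pads swing forward as they close: fully open they stand 13 mm farther back than shut.
Start: joints at [1.135, 0.477, 0.022, 1.555, -0.011, 1.109, -0.083], TCP at [0.217, -0.639, 0.231] pointing down, gripper open.
Joint ranges: [-2.96, 2.96], [-0.34, 2.1], [-1.41, 1.46], [0.24, 2.44], [-1.37, 4.51], [0.17, 1.92], [-2.96, 2.96]. Speed limits (rad/s): [2.39, 2.39, 3.14, 3.14, 3.14, 3.14, 3.14].

### API

Orientations are given as a rotation vector (axis times angle).
In Python, from bench import r, grab_frame gives the robot as it stands. The module is installed in compiled form; this text tells all that it offers.
- The arm moves only by the tool play_rows, never from a script. Its argument "increments" is a list of rows, each a list of 7 numbers: the shift along the tool's x, y, z in mm, then the turn, a rotation vector about the tool's x, y, z in rad, then the closure in counts, from 0 (fully open) to 255 (shut). In form: [[tx, ty, tz, rx, ry, rz, claw], ...]. A call has 1 to 5 rows; each row shifts and turns the pose as measured when the row begins, along the tool's axes as they then stand; what a row does not reach is not made up. A row lasts 1/10 s, in which the tool goes at most 50 mm and 8.59 degrees, less where a joint would pass 70% of its speed; a pose out of reach is approached as far as the arm can. A call is refused whole if a number of a shift passes 50 or a number of a turn 0.15, either way. A call with a gripper value outside its range is refused whole. The fingers move at their own pace and stop on an object; "force" is the grip in N (left out, the last holds). Time passes only in rows, so rows that do not move let the fingers close. It gives the time, the measured TCP pose, the force and the opening at its end, in the units of the state.
- r.get_obs(): the state, without advancing time (a new reading comes with each control period).
- grab_frame(name): name is "scene" or "side" or "wrist"; returns a dict with "color" (384x512x3 uint8, blue, green, red), "depth" (384x512 float32, m along the optical axis (not along the pixel's ray), 0 where there is no reading), "K" (3x3 intrinsics, pixels), "T" (4x4, takes a point from camera to world coordinates). Camera axes: x right, y up, looking along -z (the intrinsics and any distortion apply to the point x, -y, -z); pixel columns grow to the right and rows downward; lengths in m; the calibration is good to about 2 mm. A picture is of the moment at which its call begins.
- r.hand_in(): hands the job in, once; it reports no verdict.
The state is a dict: "clock": time; "joints": joint angles; "qvel": joint speeds; "tau": joint torques, N m; "tcp_pos": TCP position; "orientation": TCP orientation; "contact_force": force on the tool from outside, world axes, zero at the start; "moment": the same for the moment, N m; "grip_width": finger opening in m.
Only numpy, scipy, OpenCV 4.12 (cv2) and the standard library are available. Lean on these libraries where they do the work, as an engineer would, in place of code of your own. Each camera call takes 0.05 s, during which the arm holds its last target.

### The job

Load the sample carrier into its spring bay: with the fingertips press hard on its thumb rest so that its deck sinks below the lip of the leaf spring, and while pressing slide it forward under the spring until it is fully home against the end stop, then let go so that the spring holds it. Only press and push the carrier, never lift it; do not touch the leaf spring, and leave the vial, the brass coupling and the thumb nut where they stand.

Things in the scene. Friction and masses are not known exactly. Their poses are not given: they have to be found in the camera images.
- bay: Fixed aluminium channel, 203 mm long (x -105 to +98), 74 mm wide. Origin: on the worktop, mid-width; x is the loading direction, toward the bridge; z up. Side walls 8 mm thick, 36 mm high, inner width 58 mm. A bridge block (x +70 to +98, up to 53 mm high) closes the far end; its face at x = +70 is the end stop. A wall 26 mm high closes the entry end at x = -98.
- carrier: Loose dark steel carrier, 100 mm (x) by 56 mm (y), 120 to 210 g, on the sprung bed in the channel. Origin: centre of its underside; x forward as the bay's. x -50 to -8: thumb rest, 12 mm thick; x -8 to +50: raised deck, 18 mm thick; fingertips push the 6 mm step at x = -8. Unpressed, its underside is 22 mm above the worktop. Origin in the bay's frame: x -45 to -30 at the start, +20 when home.
- thumb_rest (a point): Centre of the ribbed top surface of the carrier's thumb rest, 21 mm behind the step; 34 mm above the worktop unpressed.
- bed (a joint): The white plastic floor of the channel under the carrier, on springs: 0 = up, 0.010 = fully down (m). It begins to sink at about 3 N of push on the carrier and takes about 12 N at the bottom. The deck clears the lip at 5 mm of sinking; 6 to 9 mm is best for sliding.
- leaf: Forked steel leaf spring, 50 mm wide; origin on its hinge at the bridge (bay x = +77, 46 mm above the worktop). Its two tongues slope down to a rolled lip, 6 mm thick, centred at bay x = +38, underside 35 mm above the worktop. It yields upward only, about 2 mm at 8 N. A deck not pressed down (top at 40 mm) runs against the lip and stops; when home, about 32 mm of deck lie under the spring.
- vial_a: Bystander: closed glass vial, 22 mm across, 45 mm high, standing beside the channel; origin at the centre of its underside.
- brass_coupling: Bystander: stepped round brass coupling, 22 mm across, 25 mm high, beside the channel; origin at the centre of its underside.
- thumb_nut: Bystander: round knurled thumb nut, 26 mm across, 17 mm high, beside the channel on the robot's side; origin at the centre of its underside.
Things that resemble listed ones, but are neither listed nor needed, are in the scene too. Of the things shaped like the carrier, the steel one is meant.

How it is judged:
By the outcome, as a careful person would: the job done as asked, in the order asked, and still so for the second after the job is handed in, with the robot touching nothing.
It also fails if it takes over 38 s, if anything falls off the work surface, if the arm or the gripper's body presses on something with over 40 N, if the wrist force passes 120 N, or if a joint passes its speed limit or range.

## Working session

There is one attempt and no reset: what is moved stays moved. The work goes in short steps, Python scripts to look and compute and a tool call to move; the robot and the scene stay as the last step left them, time stands still between calls to the robot, and variables do not carry over. Pictures are saved under pics/ and viewed, and the job is handed in when it is done.

Besides the shell and the picture viewer there is one more tool, called as name(argument=value, ...), one argument or row to a line, values as JSON. play_rows: Moves the arm, as the interface text tells. Its arguments: {"type":"object","properties":{"increments":{"type":"array","items":{"type":"array","items":{"type":"number"}}},"force":{"type":"number"}},"required":["increments"]}

```bash
mkdir -p pics
cat > h.py <<'E'
import numpy as np, cv2
from scipy.spatial.transform import Rotation as R
from bench import r, grab_frame
def snap(n,fn):
    f=grab_frame(n); cv2.imwrite('pics/'+fn+'.png',f['color']); np.savez('pics/'+fn+'.npz',**{k:f[k] for k in('color','depth','K','T')}); return f
def load(fn): return np.load('pics/'+fn+'.npz')
def pt(f,u,v,d=None):
    K=f['K'];T=f['T']; 
    if d is None:
        p=f['depth'][v-1:v+2,u-1:u+2]; p=p[p>0]; d=np.median(p) if len(p) else np.nan
    c=np.array([(u-K[0,2])/K[0,0]*d,-(v-K[1,2])/K[1,1]*d,-d,1]); return (T@c)[:3]
def crop(fn,x0,y0,x1,y1,s,out):
    im=cv2.imread('pics/'+fn+'.png')[y0:y1,x0:x1]; cv2.imwrite('pics/'+out+'.png',cv2.resize(im,None,fx=s,fy=s,interpolation=cv2.INTER_CUBIC))
E
python3 - <<'E'
from h import *
o=r.get_obs(); print({k:np.round(v,3) for k,v in o.items()})
for n in('scene','side','wrist'):
    f=snap(n,n+'0'); print(n,f['T'][:3,3], f['K'][0])
E
```

```text
{'clock': np.float64(0.0), 'joints': array([ 1.135,  0.478,  0.022,  1.556, -0.011,  1.109, -0.083]), 'qvel': array([-0.001, -0.001,  0.   ,  0.001,  0.001, -0.001, -0.001]), 'tau': array([-0.0000e+00, -5.9644e+01,  1.6080e+00, -2.8119e+01,  1.2000e-02,
        9.0000e-03,  0.0000e+00]), 'tcp_pos': array([ 0.217, -0.639,  0.23 ]), 'orientation': array([-3.098e+00, -5.120e-01,  1.000e-03]), 'contact_force': array([ 0.078, -0.413,  0.129]), 'moment': array([-0.033, -0.044, -0.014]), 'grip_width': np.float64(0.085)}
scene [ 0.2052354  -0.46674388  0.68571206] [377.23755414   0.         258.08966523]
side [ 0.7115771  -0.55277067  0.57974958] [438.89012318   0.         256.22500206]
wrist [ 0.29352147 -0.61288296  0.37257453] [297.60756686   0.         255.7864167 ]
```

View pics/scene0.png

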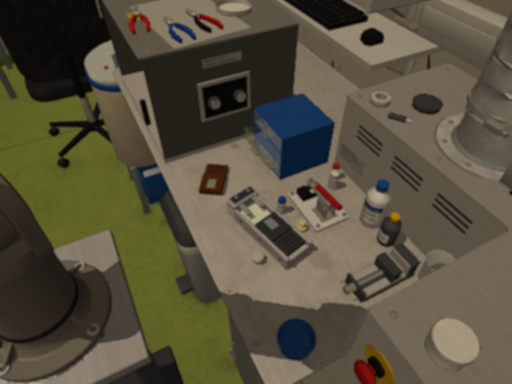

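View pics/side0.png

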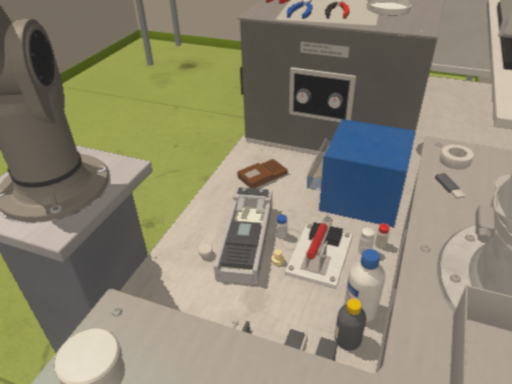

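View pics/wrist0.png

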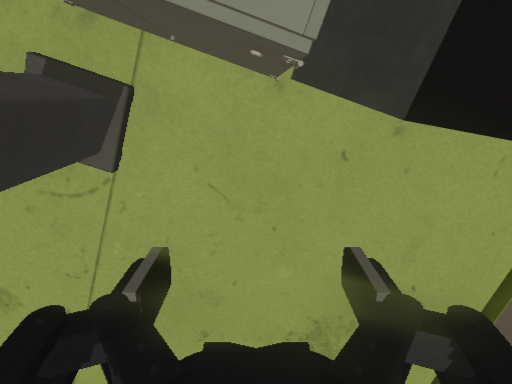

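Run:
```python
from h import *
crop('scene0',185,150,345,280,5,'sc1'); crop('side0',185,150,315,290,4.2,'si1')
```

```text
(no output)
```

View pics/sc1.png

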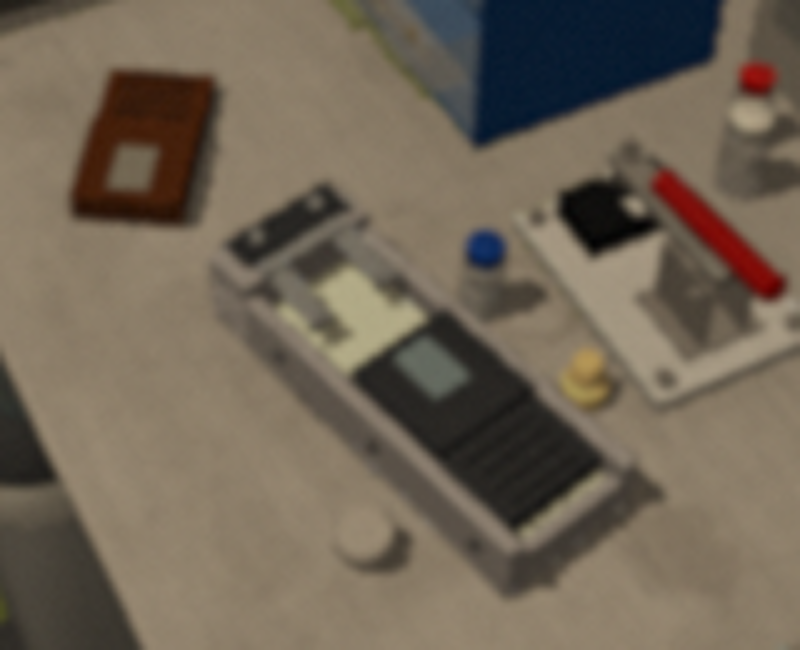

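View pics/si1.png

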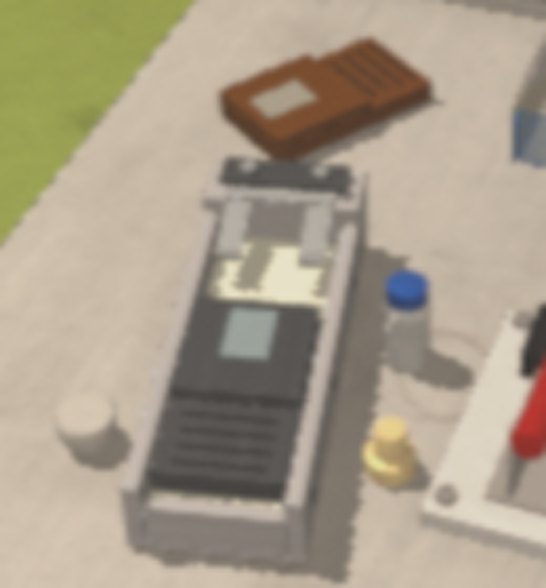

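The scene crop shows two things shaped like the carrier. One is brown and lies loose at scene px (213,179), with no bay. The other is dark steel, in the channel at (276,233), and that is the one I choose. Its step is at about (283,232), the bridge at (243,195), the vial at (282,205), the brass coupling at (302,226) and the thumb nut at (258,257).

Run:
```python
from h import *
f=load('scene0')
P={'restNear(520,515)':(287,252),'restcentre':(289,242),'deckc':(273,224),'step L':(0,0)}
def cp(u,v): return 185+u/5,150+v/5
pts={'rest back-left(515,522)':(515,518),'rest back-right':(598,462),'step left':(443,447),'step right':(527,388),'deck front left':(360,376),'deck front right':(437,320),'restc':(522,455),'deckc':(470,400),'bay entry nearL top':(515,550),'bay entry right top':(628,463),'bridge far L':(232,245),'bridge far R':(325,188),'vial':(487,250),'brass':(590,362),'nut':(365,530)}
for k,(u,v) in pts.items():
    a,b=cp(u,v); a,b=int(round(a)),int(round(b)); print(k,(a,b),np.round(pt(f,a,b),4))
# point cloud of top surfaces: fit bay walls
d=f['depth'];K=f['K'];T=f['T']
def cloud(f):
    d=f['depth'];K=f['K'];v,u=np.mgrid[0:d.shape[0],0:d.shape[1]]
    c=np.stack([(u-K[0,2])/K[0,0]*d,-(v-K[1,2])/K[1,1]*d,-d,np.ones_like(d)],-1)
    return c@f['T'].T
c=cloud(f)[150:280,185:345,:3]
for lo,hi in((-.005,.005),(.027,.031),(.031,.037),(.037,.043),(.048,.058)):
    m=(c[...,2]>lo)&(c[...,2]<hi); print(lo,hi,m.sum())
```

```text
rest back-left(515,522) (288, 254) [ 0.4633 -0.1055  0.03  ]
rest back-right (305, 242) [ 0.5113 -0.0951  0.0285]
step left (274, 239) [ 0.4532 -0.0637  0.0373]
step right (290, 228) [ 0.4979 -0.0543  0.0377]
deck front left (257, 225) [ 0.4382 -0.0147  0.038 ]
deck front right (272, 214) [ 0.4819 -0.0026  0.0384]
restc (289, 241) [ 0.4808 -0.0797  0.0323]
deckc (279, 230) [ 0.4735 -0.0491  0.0392]
bay entry nearL top (288, 260) [ 0.4548 -0.1195  0.0329]
bay entry right top (311, 243) [ 0.5192 -0.1055  0.0327]
bridge far L (231, 199) [0.4161 0.0718 0.0482]
bridge far R (250, 188) [0.4697 0.0824 0.049 ]
vial (282, 200) [0.5202 0.0197 0.0434]
brass (303, 222) [ 0.5387 -0.0441  0.0236]
nut (258, 256) [ 0.4104 -0.0733  0.016 ]
-0.005 0.005 12105
0.027 0.031 383
0.031 0.037 1255
0.037 0.043 938
0.048 0.058 588
```

Run:
```python
from h import *
def cloud(f):
    d=f['depth'];K=f['K'];v,u=np.mgrid[0:d.shape[0],0:d.shape[1]]
    c=np.stack([(u-K[0,2])/K[0,0]*d,-(v-K[1,2])/K[1,1]*d,-d,np.ones_like(d)],-1)
    return (c@f['T'].T)[...,:3][d>0]
for n in('scene0','side0'):
    c=cloud(load(n)); 
    m=(c[:,2]>.025)&(c[:,2]<.06)&(c[:,0]>.38)&(c[:,0]<.56)&(c[:,1]>-.16)&(c[:,1]<.13)
    p=c[m]
    # keep near axis
    a=np.deg2rad(104);ex=np.array([np.cos(a),np.sin(a)]);ey=np.array([-ex[1],ex[0]])
    q=p[:,:2]-[.4696,-.0155]
    p=p[(abs(q@ey)<.045)&(abs(q@ex)<.115)]
    rect=cv2.minAreaRect((p[:,:2]*1000).astype(np.float32)); print(n,len(p),rect)
    # deck front/step by height along axis
    best=None
    q=p[:,:2]-np.array(rect[0])/1000
    for name,lo,hi in(('deck',.0375,.043),('bridge',.048,.056),('rest',.031,.0355)):
        s=(abs(q@ey)<.024)&(p[:,2]>lo)&(p[:,2]<hi); x=q[s]@ex; y=q[s]@ey
        print(name,s.sum(),np.percentile(x,[1,5,50,95,99])*1000,np.percentile(y,[2,98])*1000,np.median(p[s,2]))
```

```text
scene0 2280 ((464.2661437988281, -14.371467590332031), (75.9787826538086, 203.5554962158203), 12.58657169342041)
deck 548 [-47.37698901 -44.31597799 -11.9158415   67.82286683  73.86719496] [-23.42258646  23.02727535] 0.039200283822748705
bridge 98 [78.5183887  80.22400405 87.96981768 96.67497247 97.7092482 ] [-23.37432576  21.87085954] 0.0496326208988222
rest 382 [-89.34870134 -87.95620954 -67.25049272 -47.30268891  73.90892817] [-23.02695972  23.13982983] 0.03300037510877396
side0 3093 ((465.4897155761719, -13.788475036621094), (74.7481689453125, 204.37193298339844), 13.091859817504883)
deck 747 [-47.83519162 -46.06024199 -14.68270739  57.90458687  75.17316167] [-23.14510987  23.12339335] 0.041175825238186525
bridge 189 [72.90444737 74.29658746 86.27712887 97.58433255 99.36681254] [-23.12137519  22.70655193] 0.050870821944057676
rest 373 [-89.34665933 -88.39045289 -68.38817802  73.41393772  75.2073395 ] [-22.88929013  23.13043559] 0.03461162526874506
```

```bash
cat >> h.py <<'E'
C=np.array([.465,-.0140]); YAW=np.deg2rad(102.8)
EX=np.array([np.cos(YAW),np.sin(YAW)]);EY=np.array([-EX[1],EX[0]])
def bay2w(x,y,z): 
    p=C+EX*(x+3.5)/1000+EY*y/1000; return np.array([p[0],p[1],z/1000])
def w2bay(p): q=(np.array(p[:2])-C)*1000; return np.array([q@EX-3.5,q@EY,p[2]*1000])
def goal(sgn=1):
    x=np.array([*EX,0])*sgn; z=np.array([0,0,-1.]); y=np.cross(z,x); return R.from_matrix(np.stack([x,y,z],1))
def st(sgn=1,tgt=None):
    o=r.get_obs(); Rt=R.from_rotvec(o['orientation']); 
    print('t',round(float(o['clock']),2),'tcp',np.round(o['tcp_pos'],4),'bay',np.round(w2bay(o['tcp_pos']),1),'F',np.round(o['contact_force'],1),'Fbay',np.round([o['contact_force'][:2]@EX,o['contact_force'][:2]@EY],1),'w',round(float(o['grip_width']),4))
    print('turn (tool)',np.round((Rt.inv()*goal(sgn)).as_rotvec(),4),'j',np.round(o['joints'],3))
    if tgt is not None:
        print('shift tool mm',np.round(Rt.inv().apply(bay2w(*tgt)-o['tcp_pos'])*1000,1))
    return o
E
python3 - <<'E'
from h import *
o=st(1,(-74,0,120)); st(-1)
print(R.from_rotvec(o['orientation']).as_matrix().round(3))
for n in('scene0','side0'):
    f=load(n);d=f['depth'];K=f['K'];v,u=np.mgrid[0:384,0:512]
    c=(np.stack([(u-K[0,2])/K[0,0]*d,-(v-K[1,2])/K[1,1]*d,-d,np.ones_like(d)],-1)@f['T'].T)[...,:3][d>0]
    a=o['tcp_pos'][:2];b=bay2w(-74,0,0)[:2];L=np.linalg.norm(b-a);e=(b-a)/L
    q=c[:,:2]-a;s=q@e;t=q@np.array([-e[1],e[0]])
    for k in np.arange(-.05,L,.05):
        m=(s>k)&(s<k+.05)&(abs(t)<.09)&(c[:,2]<.5); 
        if m.sum(): print(n,round(k,2),m.sum(),c[m,2].max().round(3))
E
```

```text
t 0.15 tcp [ 0.2172 -0.6387  0.2306] bay [-557.7  380.1  230.6] F [0.2 0.2 0.7] Fbay [ 0.2 -0.2] w 0.085
turn (tool) [-1.2000e-03 -9.0000e-04 -1.4664e+00] j [ 1.135  0.478  0.022  1.556 -0.012  1.109 -0.083]
shift tool mm [ 428.4 -441.3  111.1]
t 0.15 tcp [ 0.2172 -0.6387  0.2306] bay [-557.7  380.1  230.6] F [0.2 0.2 0.7] Fbay [ 0.2 -0.2] w 0.085
turn (tool) [-9.0000e-04  1.2000e-03  1.6752e+00] j [ 1.135  0.478  0.022  1.556 -0.012  1.109 -0.083]
[[ 0.947  0.322 -0.001]
 [ 0.322 -0.947  0.001]
 [-0.    -0.001 -1.   ]]
scene0 0.3 722 0.211
scene0 0.35 3998 0.211
scene0 0.4 2836 0.032
scene0 0.45 2263 0.003
scene0 0.5 2116 0.003
scene0 0.55 2091 0.037
scene0 0.6 1746 0.042
side0 0.3 28 0.212
side0 0.35 329 0.213
side0 0.4 5 0.003
side0 0.45 886 0.005
side0 0.5 2244 0.03
side0 0.55 2775 0.039
side0 0.6 2362 0.045
```

play_rows(
  increments=[
    [0, 0, -45, 0, 0, -0.14, 255],
    [0, 0, -45, 0, 0, -0.14, 255],
    [0, 0, -15, 0, 0, -0.14, 255],
  ],
  force=60,
)

```text
clock: 0.45
tcp_pos: [0.2166, -0.6362, 0.3332]
orientation: [-2.905, -1.163, 0.001]
contact_force: [0.3, -0.0, 0.2]
grip_width: 0.0441
```

```bash
cat >> h.py <<'E'
def plan(n,step,tgt,sgn=1,tw=.14):
    o=st(sgn,tgt); Rt=R.from_rotvec(o['orientation']); p=o['tcp_pos'].copy()
    for i in range(n):
        d=bay2w(*tgt)-p; L=np.linalg.norm(d); s=d*min(1,step/1000/L) if L>0 else d
        w=(Rt.inv()*goal(sgn)).as_rotvec(); a=np.linalg.norm(w); w=w*min(1,tw/a)
        print([round(float(x)) for x in Rt.inv().apply(s)*1000],[round(float(x),3) for x in w]); p=p+s; Rt=Rt*R.from_rotvec(w)
E
python3 -c "
from h import *
plan(5,45,(-74,0,330))"
```

```text
t 0.45 tcp [ 0.2166 -0.6362  0.3332] bay [-555.2  380.1  333.2] F [ 0.3 -0.   0.2] Fbay [-0.1 -0.3] w 0.0441
turn (tool) [-0.009  -0.0099 -1.0325] j [ 1.19   0.414 -0.058  1.419  0.024  1.322  0.321]
shift tool mm [ 573.  -218.2    8.1]
[42, -16, 1] [-0.001, -0.001, -0.14]
[44, -10, 1] [-0.001, -0.001, -0.14]
[45, -4, 0] [-0.001, -0.001, -0.14]
[45, 3, 0] [-0.001, -0.001, -0.14]
[44, 9, 0] [-0.001, -0.001, -0.14]
```

play_rows(
  increments=[
    [42, -16, 0, 0, 0, -0.14, 255],
    [44, -10, 0, 0, 0, -0.14, 255],
    [45, -4, 0, 0, 0, -0.14, 255],
    [45, 3, 0, 0, 0, -0.14, 255],
    [44, 9, 0, 0, 0, -0.14, 255],
  ],
)

```text
clock: 0.95
tcp_pos: [0.3101, -0.4326, 0.3356]
orientation: [-2.316, -2.112, 0.003]
contact_force: [1.5, 0.7, 0.7]
grip_width: -0.0
```

```bash
python3 -c "
from h import *
plan(5,48,(-74,0,330))"
```

```text
t 0.95 tcp [ 0.3101 -0.4326  0.3356] bay [-377.4  243.8  335.6] F [1.5 0.7 0.7] Fbay [ 0.4 -1.6] w -0.0
turn (tool) [-0.0063 -0.005  -0.3155] j [ 1.071  0.176 -0.276  1.739  0.052  1.241  0.689]
shift tool mm [364.1 137.7   6. ]
[45, 17, 1] [-0.003, -0.002, -0.14]
[42, 23, 1] [-0.003, -0.002, -0.14]
[38, 29, 1] [-0.001, -0.001, -0.036]
[37, 30, 1] [0.0, 0.0, -0.0]
[37, 30, 1] [0.0, 0.0, -0.0]
```

play_rows(
  increments=[
    [45, 17, 1, 0, 0, -0.14, 255],
    [42, 23, 1, 0, 0, -0.14, 255],
    [38, 29, 1, 0, 0, -0.04, 255],
    [37, 30, 1, 0, 0, 0, 255],
    [37, 30, 1, 0, 0, 0, 255],
  ],
)

```text
clock: 1.45
tcp_pos: [0.4144, -0.2077, 0.3304]
orientation: [-1.93, -2.47, 0.003]
contact_force: [0.1, 0.0, 0.2]
grip_width: -0.0002
```

```bash
python3 -c "
from h import *
plan(5,45,(-74,0,250))"
```

```text
t 1.45 tcp [ 0.4144 -0.2077  0.3304] bay [-181.2   92.3  330.4] F [0.1 0.  0.2] Fbay [-0.  -0.1] w -0.0002
turn (tool) [-0.0062 -0.0044  0.0206] j [ 0.822  0.072 -0.513  1.874  0.037  1.213  0.541]
shift tool mm [104.9  94.9  80.2]
[29, 26, 22] [-0.006, -0.004, 0.021]
[30, 26, 22] [-0.0, 0.0, 0.0]
[30, 26, 22] [0.0, 0.0, -0.0]
[18, 16, 14] [-0.0, -0.0, 0.0]
[0, 0, 0] [-0.0, -0.0, -0.0]
```

play_rows(
  increments=[
    [30, 27, 22, -0.006, -0.004, 0.02, 255],
    [30, 27, 22, 0, 0, 0, 255],
    [30, 26, 22, 0, 0, 0, 255],
    [14, 12, 14, 0, 0, 0, 255],
    [0, 0, 0, 0, 0, 0, 255],
  ],
)

```text
clock: 1.95
tcp_pos: [0.4838, -0.073, 0.249]
orientation: [1.945, 2.463, 0.004]
contact_force: [-0.7, 0.1, 0.6]
grip_width: -0.0
```

```bash
python3 -c "
from h import *
plan(3,45,(-74,0,120))
for n in('scene','wrist'): snap(n,n+'1')"
```

```text
t 1.95 tcp [ 0.4838 -0.073   0.249 ] bay [-65.2  -5.3 249. ] F [-0.7  0.1  0.6] Fbay [0.2 0.7] w -0.0
turn (tool) [0.0042 0.001  0.0105] j [ 0.589  0.206 -0.639  1.936  0.142  1.04   0.122]
shift tool mm [ -8.6  -5.9 129. ]
[-3, -2, 45] [0.004, 0.001, 0.011]
[-3, -2, 45] [-0.0, 0.0, 0.0]
[-3, -2, 39] [0.0, 0.0, -0.0]
```

View pics/wrist1.png

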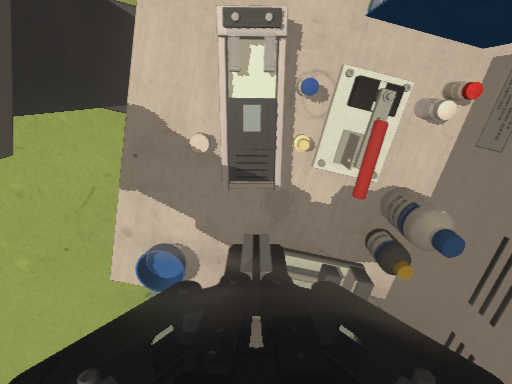

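The wrist view looks straight down into the bay, with the step at about (251,148), the deck front at (251,98) and the closed fingertips at (256,240). I'll check the bay frame against this picture.

Run:
```python
from h import *
f=load('wrist1'); im=cv2.resize(f['color'],None,fx=1,fy=1); K=f['K'];Ti=np.linalg.inv(f['T'])
def pr(x,y,z):
    c=Ti@np.append(bay2w(x,y,z),1); return np.array([K[0,0]*c[0]/-c[2]+K[0,2],-K[1,1]*c[1]/-c[2]+K[1,2]])
s=4;x0,y0,x1,y1=185,0,335,200
big=cv2.resize(im[y0:y1,x0:x1],None,fx=s*.75,fy=s*.75,interpolation=cv2.INTER_CUBIC);s*=.75
def L(a,b,col):
    cv2.line(big,*[tuple(int(round(v)) for v in (pr(*p)-[x0,y0])*s) for p in(a,b)],col,1)
for y in(-37,37,29,-29): L((-105,y,36),(98,y,36),(0,0,255))
L((-105,-37,36 if 0 else 26),(-105,37,26),(0,0,255));L((98,-37,53),(98,37,53),(0,0,255));L((70,-37,53),(70,37,53),(0,255,0))
for x,z in((-92.5,34),(-50.5,40),(7.5,40)): L((x,-28,z),(x,28,z),(255,255,0))
L((35,-25,41),(35,25,41),(255,0,255))
cv2.imwrite('pics/ov.png',big)
for q in((251,110),(251,140),(251,165),(251,180)): print(q,w2bay(pt(f,*q)).round(1))
```

```text
(251, 110) [-6.1  0.3 39.8]
(251, 140) [-40.3   0.2  39.6]
(251, 165) [-72.    0.1  33.4]
(251, 180) [-91.5   0.   33. ]
```

View pics/ov.png

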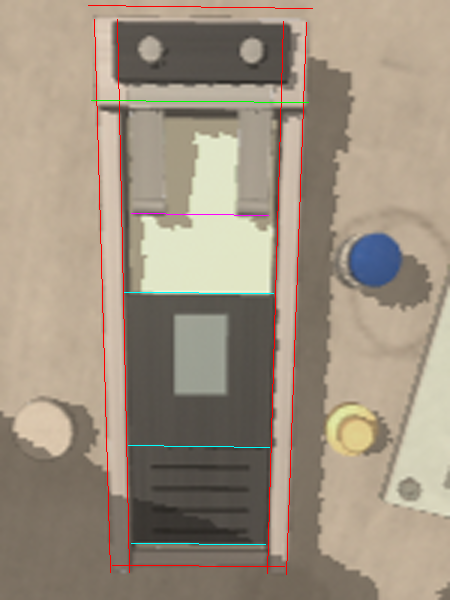

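The projected frame fits the picture to 1–2 mm, with the step at bay x = -50.5. I'll descend to bay (-66, 0), behind the step.

play_rows(
  increments=[
    [0, -5, 45, 0.004, 0, 0.01, 255],
    [-1, 0, 45, 0, 0, 0, 255],
    [0, 0, 45, 0, 0, 0, 255],
    [0, 0, 35, 0, 0, 0, 255],
    [0, 0, 0, 0, 0, 0, 255],
  ],
)

```text
clock: 2.55
tcp_pos: [0.484, -0.0905, 0.0819]
orientation: [1.972, 2.423, -0.0]
contact_force: [-0.6, -1.0, 0.2]
grip_width: 0.0003
```

```bash
python3 -c "
from h import *
plan(2,15,(-66,0,45))"
```

```text
t 2.55 tcp [ 0.484  -0.0905  0.0819] bay [-82.3  -1.5  81.9] F [-0.6 -1.   0.2] Fbay [-0.8  0.8] w 0.0003
turn (tool) [ 0.0112  0.0143 -0.0189] j [ 0.497  0.437 -0.538  2.093  0.368  0.687 -0.082]
shift tool mm [16.8 -2.3 36.7]
[6, -1, 14] [0.011, 0.014, -0.019]
[6, -1, 14] [0.0, 0.0, 0.0]
```

play_rows(
  increments=[
    [8, -1, 12, 0.011, 0.014, -0.019, 255],
    [8, -1, 12, 0, 0, 0, 255],
    [0, 0, 8, 0, 0, 0, 255],
    [0, 0, 0, 0, 0, 0, 255],
  ],
)

```text
clock: 2.95
tcp_pos: [0.4825, -0.0789, 0.0539]
orientation: [1.96, 2.447, 0.003]
contact_force: [-0.3, 0.1, 0.1]
grip_width: -0.0001
```

```bash
python3 -c "
from h import *
plan(1,25,(-66,0,34))"
```

```text
t 2.95 tcp [ 0.4825 -0.0789  0.0539] bay [-70.7  -2.7  53.9] F [-0.3  0.1  0.1] Fbay [0.2 0.3] w -0.0001
turn (tool) [ 0.0059  0.0041 -0.0034] j [ 0.461  0.484 -0.521  2.109  0.405  0.637 -0.119]
shift tool mm [ 4.8 -2.8 19.9]
[5, -3, 20] [0.006, 0.004, -0.003]
```

play_rows(
  increments=[
    [3, -2, 6, 0.006, 0.004, -0.003, 255],
    [2, -1, 6, 0, 0, 0, 255],
    [0, 0, 3, 0, 0, 0, 255],
    [0, 0, 1, 0, 0, 0, 255],
  ],
)

```text
clock: 3.35
tcp_pos: [0.4806, -0.0756, 0.0394]
orientation: [1.959, 2.451, 0.003]
contact_force: [-0.7, 0.1, -0.2]
grip_width: -0.0001
```

```bash
python3 -c "
from h import *
st(1,(-66,0,34))
for n in('side','wrist'): snap(n,n+'2')
crop('side2',185,150,315,290,4.2,'si2');crop('wrist2',170,0,350,300,2,'w2')"
```

```text
t 3.35 tcp [ 0.4806 -0.0756  0.0394] bay [-67.   -1.5  39.4] F [-0.7  0.1 -0.2] Fbay [0.2 0.6] w -0.0001
turn (tool) [ 0.0037  0.002  -0.0011] j [ 0.442  0.508 -0.506  2.119  0.427  0.608 -0.142]
shift tool mm [ 1.  -1.6  5.4]
```

View pics/si2.png

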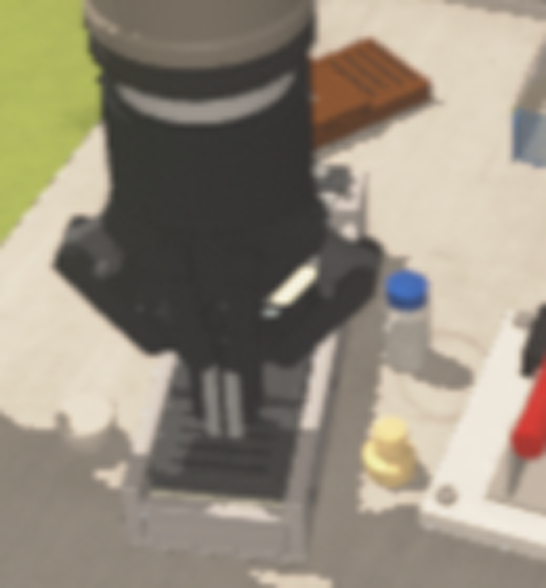

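View pics/w2.png

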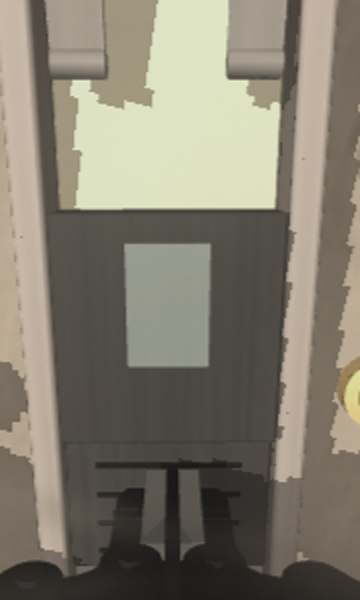

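The side and wrist views show the closed tips centred over the ribs, just behind the step at crop (170,440). The bystanders are clear. I'll press now.

play_rows(
  increments=[
    [0, -1, 3, 0.003, 0.002, 0, 255],
    [0, 0, 3, 0, 0, 0, 255],
    [0, 0, 2, 0, 0, 0, 255],
    [0, 0, 2, 0, 0, 0, 255],
  ],
)

```text
clock: 3.85
tcp_pos: [0.48, -0.0759, 0.0296]
orientation: [1.961, 2.453, 0.001]
contact_force: [-1.4, -0.1, 8.0]
grip_width: 0.0001
```

```bash
python3 -c "
from h import *
st(1,(-62,0,27))"
```

```text
t 3.85 tcp [ 0.48   -0.0759  0.0296] bay [-67.2  -0.9  29.6] F [-1.4 -0.1  8. ] Fbay [0.3 1.4] w 0.0001
turn (tool) [ 0.001   0.0006 -0.0013] j [ 0.433  0.525 -0.494  2.122  0.441  0.592 -0.154]
shift tool mm [ 5.2 -0.9  2.6]
```

play_rows(
  increments=[
    [0, -1, 2, 0, 0, 0, 255],
    [0, 0, 2, 0, 0, 0, 255],
    [1, 0, 0.5, 0, 0, 0, 255],
  ],
)

```text
clock: 4.15
tcp_pos: [0.48, -0.0758, 0.0262]
orientation: [1.96, 2.451, 0.0]
contact_force: [-2.1, -3.8, 10.2]
grip_width: 0.0
```

```bash
python3 -c "
from h import *
st(1,(-62,0,26.5))"
```

```text
t 4.15 tcp [ 0.48   -0.0758  0.0262] bay [-67.1  -0.9  26.2] F [-2.1 -3.8 10.2] Fbay [-3.2  2.9] w 0.0
turn (tool) [ 0.0024  0.0029 -0.0016] j [ 0.427  0.53  -0.488  2.125  0.449  0.583 -0.163]
shift tool mm [ 5.1 -0.9 -0.3]
```

play_rows(
  increments=[
    [4, 0, 0, 0.002, 0.002, 0, 255],
    [4, 0, 0, 0, 0, 0, 255],
    [4, 0, 0, 0, 0, 0, 255],
  ],
)

```text
clock: 4.45
tcp_pos: [0.4795, -0.0696, 0.028]
orientation: [1.962, 2.443, -0.006]
contact_force: [-0.5, -6.9, 7.7]
grip_width: -0.0001
```

```bash
python3 -c "
from h import *
st(1,(1,0,26.5))"
```

```text
t 4.45 tcp [ 0.4795 -0.0696  0.028 ] bay [-60.9  -1.8  28. ] F [-0.5 -6.9  7.7] Fbay [-6.6  2. ] w -0.0001
turn (tool) [ 0.0018  0.0088 -0.006 ] j [ 0.407  0.523 -0.484  2.129  0.451  0.584 -0.186]
shift tool mm [61.9 -2.2  1. ]
```

play_rows(
  increments=[
    [4, -0.5, 2, 0.002, 0.009, -0.006, 255],
    [4, -0.5, 1.5, 0, 0.003, 0, 255],
    [4, -0.5, 1, 0, 0.003, 0, 255],
  ],
)

```text
clock: 4.75
tcp_pos: [0.4783, -0.0642, 0.0258]
orientation: [1.963, 2.448, 0.0]
contact_force: [-0.8, -5.7, 11.2]
grip_width: -0.0001
```

```bash
python3 -c "
from h import *
st(1,(1,0,26.5))
snap('wrist','wrist3');crop('wrist3',170,0,350,300,2,'w3')"
```

```text
t 4.75 tcp [ 0.4783 -0.0642  0.0258] bay [-55.4  -1.8  25.8] F [-0.8 -5.7 11.2] Fbay [-5.4  2.1] w -0.0001
turn (tool) [ 0.0025  0.0028 -0.0046] j [ 0.403  0.526 -0.487  2.133  0.449  0.578 -0.191]
shift tool mm [56.4 -2.1 -0.8]
```

View pics/w3.png

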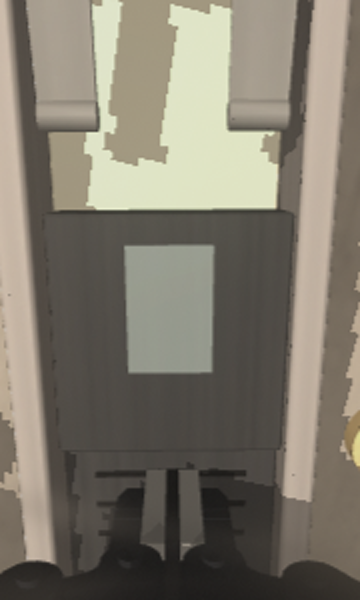

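play_rows(
  increments=[
    [6, -1, 0.5, 0.002, 0.004, -0.004, 255],
    [6, -0.5, 1, 0, 0.003, 0, 255],
    [6, -0.5, 1, 0, 0.003, 0, 255],
  ],
)

```text
clock: 5.1
tcp_pos: [0.4758, -0.0534, 0.0258]
orientation: [1.965, 2.446, 0.003]
contact_force: [-0.8, -6.4, 10.9]
grip_width: 0.0001
```

```bash
python3 -c "
from h import *
st(1,(1,0,26.5))
snap('wrist','wrist4');crop('wrist4',170,0,350,300,2,'w4')"
```

```text
t 5.1 tcp [ 0.4758 -0.0534  0.0258] bay [-44.3  -1.8  25.8] F [-0.8 -6.4 10.9] Fbay [-6.1  2.2] w 0.0001
turn (tool) [ 0.0039  0.0021 -0.0064] j [ 0.382  0.522 -0.488  2.143  0.45   0.571 -0.216]
shift tool mm [45.3 -2.1 -0.8]
```

View pics/w4.png

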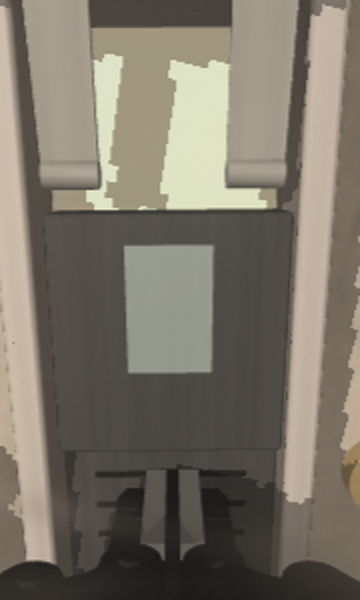

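play_rows(
  increments=[
    [6, -0.5, 0.5, 0.003, 0.003, -0.005, 255],
    [6, -0.5, 0.8, 0, 0.003, 0, 255],
    [6, -0.5, 0.8, 0, 0.003, 0, 255],
    [6, -0.5, 0.8, 0, 0.003, 0, 255],
  ],
)

```text
clock: 5.55
tcp_pos: [0.4723, -0.0382, 0.0259]
orientation: [1.967, 2.444, 0.003]
contact_force: [-0.3, -5.9, 11.1]
grip_width: -0.0001
```

```bash
python3 -c "
from h import *
st(1,(1,0,26.5))
snap('wrist','wrist5');crop('wrist5',170,0,350,300,2,'w5')"
```

```text
t 5.55 tcp [ 0.4723 -0.0382  0.0259] bay [-28.8  -1.8  25.9] F [-0.3 -5.9 11.1] Fbay [-5.7  1.6] w -0.0001
turn (tool) [ 0.0041  0.0022 -0.0083] j [ 0.351  0.516 -0.488  2.154  0.45   0.565 -0.252]
shift tool mm [29.7 -2.  -0.7]
```

View pics/w5.png

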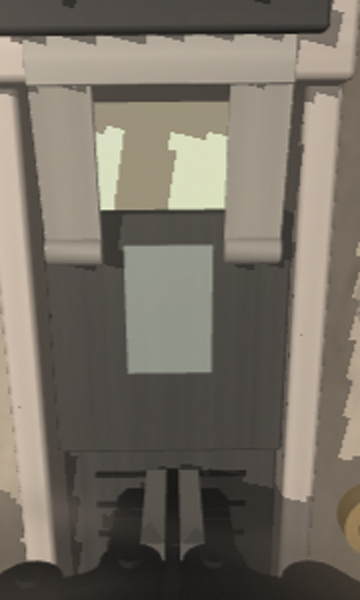

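play_rows(
  increments=[
    [6, -0.5, 0.5, 0.003, 0.003, -0.008, 255],
    [6, -0.5, 0.8, 0, 0.003, 0, 255],
    [6, -0.5, 0.8, 0, 0.003, 0, 255],
    [6, -0.5, 0.8, 0, 0.003, 0, 255],
  ],
)

```text
clock: 6.0
tcp_pos: [0.4688, -0.0227, 0.0259]
orientation: [1.966, 2.445, 0.003]
contact_force: [-0.8, -5.7, 10.7]
grip_width: 0.0001
```

```bash
python3 -c "
from h import *
st(1,(1,0,26.5))
snap('wrist','wrist6');crop('wrist6',170,0,350,300,2,'w6')"
```

```text
t 6.0 tcp [ 0.4688 -0.0227  0.0259] bay [-12.9  -1.8  25.9] F [-0.8 -5.7 10.7] Fbay [-5.4  2.1] w 0.0001
turn (tool) [ 0.0042  0.002  -0.0069] j [ 0.32   0.511 -0.489  2.164  0.451  0.56  -0.287]
shift tool mm [13.8 -1.9 -0.6]
```

View pics/w6.png

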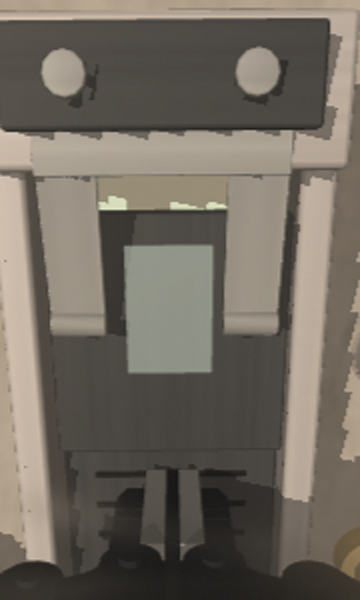

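Roughly 10 mm are left, and the bed strip ahead of the deck is narrow, at crop (160,200). I'll continue to the stop.

play_rows(
  increments=[
    [6, -0.5, 0.5, 0.003, 0.003, -0.008, 255],
    [6, -0.5, 0.8, 0, 0.003, 0, 255],
    [6, -0.5, 0.8, 0, 0.003, 0, 255],
  ],
)

```text
clock: 6.35
tcp_pos: [0.4665, -0.0111, 0.026]
orientation: [1.962, 2.448, 0.003]
contact_force: [1.5, -7.4, 9.9]
grip_width: 0.0001
```

```bash
python3 -c "
from h import *
st(1,(1,0,26.5))
snap('wrist','wrist7');crop('wrist7',170,0,350,300,2,'w7')"
```

```text
t 6.35 tcp [ 0.4665 -0.0111  0.026 ] bay [-1.  -2.1 26. ] F [ 1.5 -7.4  9.9] Fbay [-7.5  0.2] w 0.0001
turn (tool) [ 0.0039  0.0021 -0.0038] j [ 0.296  0.508 -0.491  2.17   0.452  0.557 -0.31 ]
shift tool mm [ 2.  -2.1 -0.5]
```

View pics/w7.png

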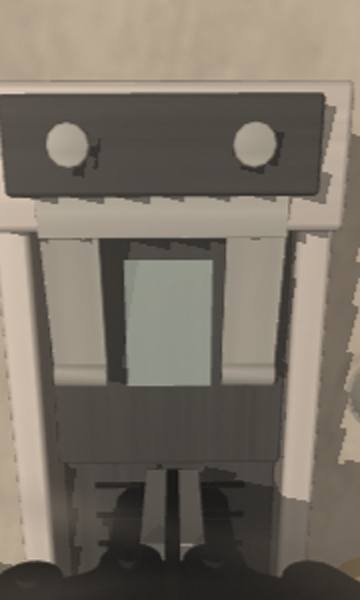

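The step has come close to the tips (crop y 463 against 470), so the carrier has probably met the stop and the fingers slid forward on it. I'll push on against the step to confirm.

play_rows(
  increments=[
    [5, 0, 0.5, 0.003, 0.003, -0.004, 255],
    [5, 0, 0.8, 0, 0.003, 0, 255],
    [5, 0, 0.8, 0, 0.003, 0, 255],
  ],
)

```text
clock: 6.7
tcp_pos: [0.4663, -0.0083, 0.026]
orientation: [1.966, 2.441, -0.009]
contact_force: [-0.2, -14.2, 13.9]
grip_width: 0.0001
```

```bash
python3 -c "
from h import *
st(1,(1,0,26.5))
f=snap('wrist','wrist8');crop('wrist8',170,0,350,300,2,'w8')
for q in((235,223),(275,223),(225,215),(290,215)): print(q,w2bay(pt(f,*q)).round(1))"
```

```text
t 6.7 tcp [ 0.4663 -0.0083  0.026 ] bay [ 1.8 -2.5 26. ] F [ -0.2 -14.2  13.9] Fbay [-13.8   3.3] w 0.0001
turn (tool) [ 0.0002  0.0092 -0.0089] j [ 0.279  0.507 -0.484  2.169  0.456  0.562 -0.331]
shift tool mm [-0.8 -2.5 -0.4]
(235, 223) [20.2  7.7 32. ]
(275, 223) [ 19.9 -12.3  31.7]
(225, 215) [24.4 12.6 31.5]
(290, 215) [ 24.  -19.7  31.3]
```

View pics/w8.png

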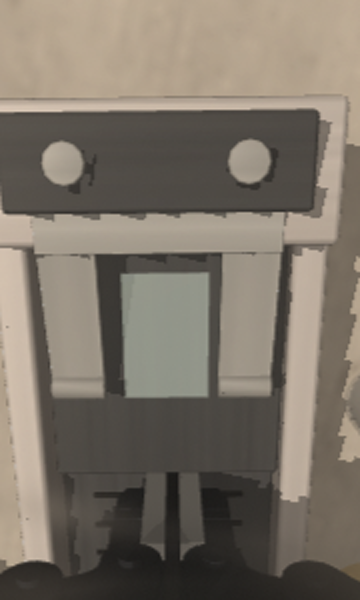

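play_rows(
  increments=[
    [8, 0, 0.5, 0, 0.009, -0.005, 255],
    [8, 0, 0.5, 0, 0.003, 0, 255],
  ],
)

```text
clock: 6.95
tcp_pos: [0.4661, -0.0081, 0.0262]
orientation: [1.973, 2.43, -0.018]
contact_force: [4.2, -23.0, 5.4]
grip_width: -0.0001
```

```bash
python3 -c "
from h import *
st(1,(1,0,26.5))"
```

```text
t 6.95 tcp [ 0.4661 -0.0081  0.0262] bay [ 2.  -2.3 26.2] F [  4.2 -23.    5.4] Fbay [-23.4   1. ] w -0.0001
turn (tool) [-0.0016  0.016  -0.0164] j [ 0.268  0.505 -0.477  2.17   0.461  0.564 -0.347]
shift tool mm [-1.  -2.3 -0.2]
```

It is firmly home: 23 N of push and no further travel. Next I ease the push off straight upward so the carrier isn't dragged back.

play_rows(
  increments=[
    [0, 0, -1, 0, 0.004, -0.004, 255],
    [0, 0, -2, 0, 0, 0, 255],
    [0, 0, -3, 0, 0, 0, 255],
    [0, 0, -4, 0, 0, 0, 255],
  ],
)

```text
clock: 7.35
tcp_pos: [0.4665, -0.0104, 0.0369]
orientation: [1.973, 2.431, -0.016]
contact_force: [0.8, -0.1, -0.3]
grip_width: -0.0002
```

```bash
python3 -c "
from h import *
st(1,(1,0,26.5))
f=snap('wrist','wrist9');crop('wrist9',170,0,350,300,2,'w9')"
```

```text
t 7.35 tcp [ 0.4665 -0.0104  0.0369] bay [-0.3 -2.3 36.9] F [ 0.8 -0.1 -0.3] Fbay [-0.3 -0.8] w -0.0002
turn (tool) [-0.0017  0.0143 -0.0162] j [ 0.288  0.487 -0.493  2.164  0.44   0.587 -0.321]
shift tool mm [ 1.4 -2.3 10.3]
```

View pics/w9.png

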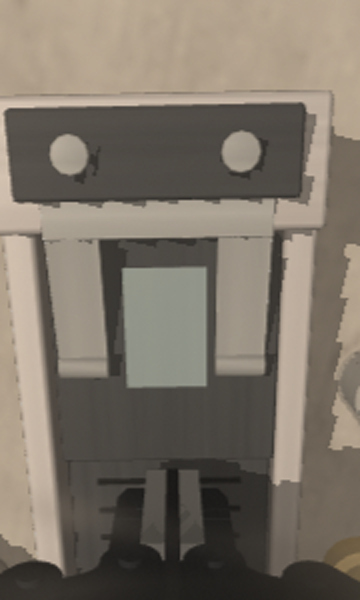

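The tips are free, with zero force. I'll back away and up, then inspect.

play_rows(
  increments=[
    [-3, 0, -12, 0, 0, 0, 255],
    [-5, 0, -30, 0, 0, 0, 255],
    [-20, 0, -40, 0, 0, 0, 255],
    [-30, 0, -40, 0, 0, 0, 255],
    [-30, 0, -30, 0, 0, 0, 255],
  ],
)

```text
clock: 7.9
tcp_pos: [0.482, -0.0913, 0.1947]
orientation: [1.963, 2.451, -0.019]
contact_force: [1.2, 0.6, -0.4]
grip_width: -0.0
```

play_rows(
  increments=[
    [-20, 0, -20, 0, 0, 0, 255],
    [0, 0, 0, 0, 0, 0, 255],
  ],
)

```text
clock: 8.1
tcp_pos: [0.4892, -0.1158, 0.2218]
orientation: [1.964, 2.439, -0.014]
contact_force: [-0.1, 0.1, 0.7]
grip_width: -0.0
```

Run:
```python
from h import *
st()
f=snap('wrist','wristA');snap('side','sideA');snap('scene','sceneA');crop('sideA',185,150,315,290,4.2,'siA');crop('sceneA',185,150,345,280,5,'scA')
K=f['K'];Ti=np.linalg.inv(f['T'])
def pr(x,y,z):
    c=Ti@np.append(bay2w(x,y,z),1); return np.array([K[0,0]*c[0]/-c[2]+K[0,2],-K[1,1]*c[1]/-c[2]+K[1,2]])
print({k:pr(*k).round(0) for k in((12,0,35),(-30,0,29),(20,0,35),(38,20,41),(70,0,36))})
d=f['depth'];v,u=np.mgrid[0:384,0:512]
c=(np.stack([(u-K[0,2])/K[0,0]*d,-(v-K[1,2])/K[1,1]*d,-d,np.ones_like(d)],-1)@f['T'].T)[...,:3][d>0]
q=c[:,:2]-C; x=(q@EX)*1000-3.5; y=q@EY*1000
for k in range(-96,74,4):
    m=(x>k)&(x<k+4)&(abs(y)<8); print(k,(np.median(c[m,2])*1000).round(1) if m.sum() else None,end='; ')
print()
m=(abs(y-20)<6)|(abs(y+20)<6)
for k in range(4,80,4):
    s=m&(x>k)&(x<k+4); print(k,(np.median(c[s,2])*1000).round(1) if s.sum() else None,end='; ')
```

```text
t 8.1 tcp [ 0.4892 -0.1158  0.2218] bay [-108.1   -1.1  221.8] F [-0.1  0.1  0.7] Fbay [0.1 0. ] w -0.0
turn (tool) [-0.0007  0.0134 -0.0088] j [ 0.61   0.255 -0.591  1.942  0.184  0.991  0.147]
{(12, 0, 35): array([254.,  47.]), (-30, 0, 29): array([254.,  92.]), (20, 0, 35): array([254.,  39.]), (38, 20, 41): array([233.,  17.]), (70, 0, 36): array([253., -21.])}
-96 280.1; -92 300.0; -88 18.7; -84 17.6; -80 17.6; -76 17.7; -72 17.6; -68 17.4; -64 17.7; -60 17.6; -56 17.6; -52 17.6; -48 17.8; -44 17.3; -40 17.5; -36 17.7; -32 29.5; -28 29.7; -24 29.6; -20 29.6; -16 29.5; -12 29.4; -8 29.8; -4 29.6; 0 29.7; 4 29.4; 8 30.8; 12 35.7; 16 35.4; 20 35.6; 24 35.3; 28 35.7; 32 35.9; 36 35.6; 40 35.7; 44 35.7; 48 35.7; 52 35.3; 56 None; 60 None; 64 None; 68 None; 72 None; 
4 29.4; 8 30.8; 12 35.6; 16 35.5; 20 35.4; 24 35.4; 28 35.5; 32 36.1; 36 41.0; 40 39.8; 44 40.4; 48 41.3; 52 None; 56 None; 60 None; 64 None; 68 None; 72 None; 76 None;
```

View pics/wristA.png

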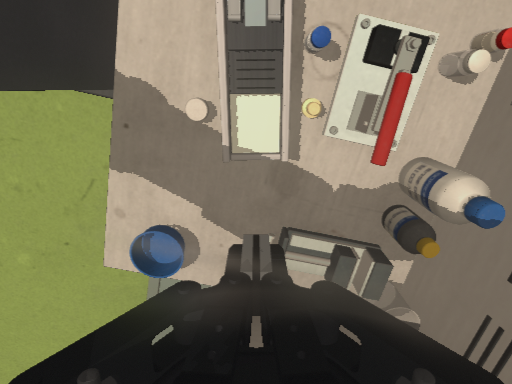

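View pics/siA.png

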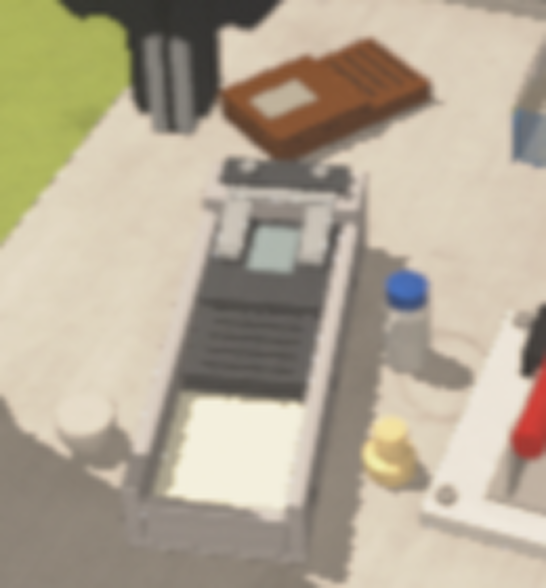

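Run:
```python
from h import *
for n in('wristA','sideA','sceneA'):
    f=load(n);K=f['K'];d=f['depth'];v,u=np.mgrid[0:384,0:512]
    c=(np.stack([(u-K[0,2])/K[0,0]*d,-(v-K[1,2])/K[1,1]*d,-d,np.ones_like(d)],-1)@f['T'].T)[...,:3][d>0]
    q=c[:,:2]-C; x=(q@EX)*1000-3.5; y=q@EY*1000; z=c[:,2]*1000
    a=(abs(y)<22)
    rest=x[a&(z>26)&(z<32)&(x>-60)&(x<20)]; deck=x[a&(z>33.5)&(z<37.5)&(x>-10)&(x<40)]
    wall=x[a&(z>22)&(z<30)&(x<-95)&(x>-115)]; br=x[(abs(y)<30)&(z>47)&(z<58)&(x>50)&(x<115)]
    print(n,*[np.percentile(s,[1,99]).round(1) if len(s)>5 else None for s in(rest,deck,wall,br)])
```

```text
wristA [-31.4  10.3] [10.5 39.6] [-104.4  -97.9] None
sideA [-31.7  12.1] [ 5.4 39.1] [-105.5  -97. ] [68.4 96.2]
sceneA [-32.6  10.8] [10. 39.] [-105.6  -98.7] [69.4 94.3]
```

View pics/scA.png

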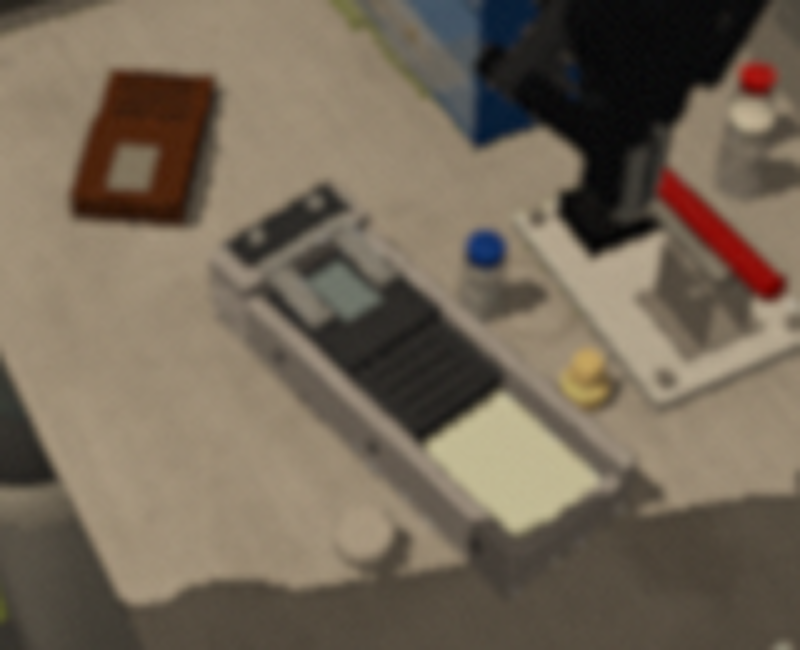

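Run:
```python
from h import *
for n,lo,hi in(('wrist7',30,34),('wrist8',29.5,34),('wrist9',33,37.8),('wristA',33,37.8)):
    f=load(n);K=f['K'];d=f['depth'];v,u=np.mgrid[0:384,0:512]
    c=(np.stack([(u-K[0,2])/K[0,0]*d,-(v-K[1,2])/K[1,1]*d,-d,np.ones_like(d)],-1)@f['T'].T)[...,:3][d>0]
    q=c[:,:2]-C; x=(q@EX)*1000-3.5; y=q@EY*1000; z=c[:,2]*1000
    deck=x[(abs(y)<24)&(z>lo)&(z<hi)&(x>0)&(x<32)]
    lip=x[(abs(abs(y)-20)<4)&(z>38.8)&(x>20)&(x<50)]
    br=x[(abs(y)<30)&(z>46)&(x>55)&(x<110)&(z<60)]
    print(n,'step',np.percentile(deck,[.5,1,2]).round(1),'lip',np.percentile(lip,[.5,1,2]).round(1),'br',np.percentile(br,[1,99]).round(1) if len(br)>20 else None)
```

```text
wrist7 step [5.7 6.1 9.6] lip [35.9 36.  36.2] br [69.9 94.9]
wrist8 step [ 8.5 12.1 12.5] lip [20.  20.1 20.1] br [69.8 95. ]
wrist9 step [10.9 11.1 11.4] lip [20.1 20.1 20.2] br [69.8 95. ]
wristA step [10.4 10.5 10.6] lip [34.8 34.8 35.1] br None
```

Before release the step read about 12.3. Now it reads about 10.5–11, so the release may have dragged the carrier back about 1 mm. There is plenty of time, so I'll nudge the step forward once more with the tips clear of the rest, then back off horizontally.

play_rows(
  increments=[
    [30, -1, 35, 0, 0.013, -0.009, 255],
    [30, 0, 35, 0, 0, 0, 255],
    [30, 0, 40, 0, 0, 0, 255],
    [10, 0, 30, 0, 0, 0, 255],
    [0, 0, 10, 0, 0, 0, 255],
  ],
)

```text
clock: 8.75
tcp_pos: [0.4569, -0.0069, 0.0623]
orientation: [-1.934, -2.459, 0.005]
contact_force: [-0.4, -0.2, -0.5]
grip_width: 0.0002
```

```bash
python3 -c "
from h import *
plan(3,10,(-7,0,33))"
```

```text
t 8.75 tcp [ 0.4569 -0.0069  0.0623] bay [ 5.3  6.3 62.3] F [-0.4 -0.2 -0.5] Fbay [-0.1  0.4] w 0.0002
turn (tool) [-0.011  -0.0084  0.0144] j [ 0.354  0.443 -0.561  2.16   0.376  0.645 -0.233]
shift tool mm [-12.6   6.4  29.1]
[-4, 2, 9] [-0.011, -0.008, 0.014]
[-4, 2, 9] [-0.0, 0.0, -0.0]
[-4, 2, 9] [-0.0, -0.0, -0.0]h.py:32: RuntimeWarning: divide by zero encountered in scalar divide
  w=(Rt.inv()*goal(sgn)).as_rotvec(); a=np.linalg.norm(w); w=w*min(1,tw/a)
```

Drifted forward to x = 5 at z = 62, in free air; correct it before descending.

play_rows(
  increments=[
    [-6, 3, 0, -0.011, -0.008, 0.014, 255],
    [-6, 3, 3, 0, 0, 0, 255],
    [0, 0, 5, 0, 0, 0, 255],
    [0, 0, 0, 0, 0, 0, 255],
  ],
)

```text
clock: 9.15
tcp_pos: [0.4658, -0.0184, 0.0538]
orientation: [-1.959, -2.455, 0.002]
contact_force: [0.2, 0.2, 0.7]
grip_width: -0.0001
```

```bash
python3 -c "
from h import *
st(1,(-7,0,33))"
```

```text
t 9.15 tcp [ 0.4658 -0.0184  0.0538] bay [-8.   0.2 53.8] F [0.2 0.2 0.7] Fbay [ 0.2 -0.2] w -0.0001
turn (tool) [-0.0011  0.0002  0.0002] j [ 0.353  0.462 -0.536  2.154  0.402  0.623 -0.245]
shift tool mm [ 1.   0.2 20.8]
```

play_rows(
  increments=[
    [0, 0, 7, 0, 0, 0, 255],
    [0, 0, 7, 0, 0, 0, 255],
    [0, 0, 4, 0, 0, 0, 255],
    [0, 0, 2, 0, 0, 0, 255],
    [0, 0, 0, 0, 0, 0, 255],
  ],
)

```text
clock: 9.65
tcp_pos: [0.4675, -0.02, 0.0337]
orientation: [1.962, 2.45, 0.001]
contact_force: [-0.2, 0.1, 0.2]
grip_width: 0.0003
```

```bash
python3 -c "
from h import *
st(1,(0,0,32.5))"
```

```text
t 9.65 tcp [ 0.4675 -0.02    0.0337] bay [-9.9 -1.1 33.7] F [-0.2  0.1  0.2] Fbay [0.2 0.2] w 0.0003
turn (tool) [ 0.0022  0.0017 -0.0028] j [ 0.328  0.498 -0.506  2.162  0.44   0.578 -0.279]
shift tool mm [ 9.9 -1.2  1.2]
```

play_rows(
  increments=[
    [4, -0.5, 1, 0.002, 0.002, -0.003, 255],
    [4, -0.5, 0.5, 0, 0, 0, 255],
    [3, 0, 0, 0, 0, 0, 255],
    [3, 0, 0, 0, 0, 0, 255],
  ],
)

```text
clock: 10.05
tcp_pos: [0.4636, -0.0087, 0.0322]
orientation: [1.96, 2.452, -0.004]
contact_force: [3.9, -10.0, -1.1]
grip_width: -0.0003
```

```bash
python3 -c "
from h import *
st(1,(0,0,32.5))"
```

```text
t 10.05 tcp [ 0.4636 -0.0087  0.0322] bay [ 1.9  0.2 32.2] F [  3.9 -10.   -1.1] Fbay [-10.6  -1.6] w -0.0003
turn (tool) [-0.0007  0.0035 -0.0014] j [ 0.301  0.496 -0.505  2.17   0.444  0.575 -0.309]
shift tool mm [-1.9  0.2 -0.3]
```

play_rows(
  increments=[
    [7, 0, 0.3, 0, 0.003, 0, 255],
    [8, 0, 0.3, 0, 0.003, 0, 255],
  ],
)

```text
clock: 10.25
tcp_pos: [0.4635, -0.0082, 0.0324]
orientation: [1.968, 2.435, -0.017]
contact_force: [7.0, -27.2, -0.4]
grip_width: -0.0
```

```bash
python3 -c "
from h import *
st(1,(0,0,32.5))"
```

```text
t 10.25 tcp [ 0.4635 -0.0082  0.0324] bay [ 2.5  0.2 32.4] F [  7.  -27.2  -0.4] Fbay [-28.1  -0.8] w -0.0
turn (tool) [-0.0021  0.0153 -0.0118] j [ 0.282  0.493 -0.492  2.172  0.453  0.576 -0.336]
shift tool mm [-2.5  0.2 -0.1]
```

The carrier is hard against the stop: 28 N with no vertical load. I'll back off horizontally, then up.

play_rows(
  increments=[
    [-3, 0, 0, 0, 0, 0, 255],
    [-4, 0, -1, 0, 0, 0, 255],
    [-3, 0, -8, 0, 0, 0, 255],
    [-5, 0, -30, 0, 0, 0, 255],
    [-20, 0, -40, 0, 0, 0, 255],
  ],
)

```text
clock: 10.75
tcp_pos: [0.4674, -0.0395, 0.1114]
orientation: [1.966, 2.446, -0.024]
contact_force: [1.0, -0.6, 0.3]
grip_width: 0.0
```

play_rows(
  increments=[
    [-30, 0, -40, 0, 0, 0, 255],
    [-30, 0, -30, 0, 0, 0, 255],
    [0, 0, -10, 0, 0, 0, 255],
    [0, 0, 0, 0, 0, 0, 255],
    [0, 0, 0, 0, 0, 0, 255],
  ],
)

```text
clock: 11.25
tcp_pos: [0.4832, -0.0962, 0.2019]
orientation: [1.956, 2.447, -0.013]
contact_force: [-0.5, 0.3, 0.1]
grip_width: -0.0001
```

Run:
```python
from h import *
st()
for n in('wrist','side','scene'):
    f=snap(n,n+'B');K=f['K'];d=f['depth'];v,u=np.mgrid[0:384,0:512]
    c=(np.stack([(u-K[0,2])/K[0,0]*d,-(v-K[1,2])/K[1,1]*d,-d,np.ones_like(d)],-1)@f['T'].T)[...,:3][d>0]
    q=c[:,:2]-C; x=(q@EX)*1000-3.5; y=q@EY*1000; z=c[:,2]*1000
    a=(abs(y)<22)
    rest=x[a&(z>26)&(z<32)&(x>-60)&(x<20)]; deck=x[a&(z>33.5)&(z<37.5)&(x>0)&(x<32)]
    print(n,*[np.percentile(s,[1,99]).round(1) for s in(rest,deck)])
crop('sideB',185,150,315,290,4.2,'siB')
```

```text
t 11.25 tcp [ 0.4832 -0.0962  0.2019] bay [-87.7   0.4 201.9] F [-0.5  0.3  0.1] Fbay [0.4 0.4] w -0.0001
turn (tool) [-0.001   0.012  -0.0016] j [ 0.588  0.266 -0.608  1.984  0.201  0.946  0.1  ]
wrist [-29.8  11.9] [12.4 31.6]
side [-30.4  14.1] [10.8 31.5]
scene [-30.5  13. ] [11.3 31.2]
```

View pics/siB.png

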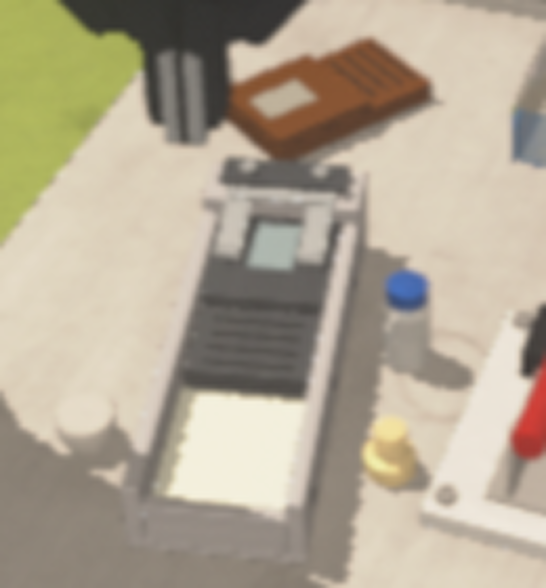

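The step now reads about x = 12.0 and the rear edge about -30, which is exactly home. The nudge recovered about 1.5 mm. The side picture shows the deck under both tongues, and the vial (408,320), coupling (390,455) and nut (85,425) have not moved.

```bash
python3 -c "
from h import *
st(); print(r.hand_in())"
```

```text
t 11.4 tcp [ 0.4828 -0.0957  0.2009] bay [-87.2   0.8 200.9] F [-0.7 -0.5 -0.4] Fbay [-0.3  0.8] w -0.0001
turn (tool) [-0.0028  0.0111 -0.0004] j [ 0.587  0.267 -0.608  1.984  0.201  0.946  0.1  ]
the job is handed in; nothing more can be done
None
```

The steel carrier is home against the end stop, held under the leaf spring, and I handed the job in at 11.4 s. I pressed its thumb rest about 8 mm down with the closed fingertips (about 11 N). Then I slid it under the spring until it would not move further (23 N of push).

- **Slip on release:** my check after letting go disagreed. The carrier had moved back about 1.5 mm. I pushed its step forward again to 28 N without pressing down, then backed the fingers straight off.
- **Last checks:** all three cameras put the carrier's rear edge at bay x about -30, and the step at about +12, which is the home position, good to 1–2 mm. The deck top measured about 35.5 mm high after the first release, level with the underside of the lip, and the last side picture shows the deck still under both tongues.
- **Surroundings:** the vial, coupling and thumb nut look unmoved, I did not steer the fingers near the leaf spring, and the robot was touching nothing at the end.

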